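# Clamp the cutter die in its fixture

## Task

Clamp the steel cutter die in its blue fixture: push the clamp strap round by its red upright tab until the strap rests against its stop, over the die, and only then press the red cam lever fully down. Do not shift the die in its nest and do not disturb the other things on the table; leave the clamp shut and move clear.

Things in the scene. Friction and masses are not known exactly. Their poses are not given: they have to be found in the camera images.
- clamp_fixture: Blue steel plate bolted to the table, 100 (x) x 155 (y) x 12 mm, that carries the clamp and, on its top, a low nest for the die (walls 9 mm high). Origin: on the underside, on the vertical axis of the clamp's pillar, about which strap and lever turn together; the plate reaches from y = -45 to y = +110 mm and x = -50 to +50 mm in its own frame. z is up. With the strap home over the die, the strap points along its +y and the lever lies along its -y when down.
- strap_swing (a joint): Swing of the clamp strap about the vertical pillar axis (rad): 0 = home, strap along the fixture's +y over the die, against a fixed stop; grows as the strap opens towards the fixture's +x (clockwise from above), up to 1.7. Stays where it is left; friction 0.2 N m, so 2 N at the tab swings it. The strap is a steel bar 28 mm wide, 122 mm long from the axis, its top 52 mm above the table; with the lever up its pad passes 3 mm above the die.
- strap_tab (a point): Centre of the red upright tab on the outer end of the strap, 105 mm from the pillar axis and 72 mm above the table. The tab is a plate 9 mm thick in the direction of swing, 30 mm long along the strap (90 to 120 mm from the axis), and stands from 50 to 90 mm above the table. z is up; the point's y axis runs outward along the strap, its x axis towards the opening side. Push on the opening side to bring the strap home.
- cam_lever (a joint): Cam lever (rad): 0 = up (70 degrees above level, leaning away from the strap), 1.2 = fully down (about level, pointing away from the strap), against a stop. Stays where it is left; friction 0.25 N m, about 3 to 5 N at the handle. As it goes down it sinks the strap 5 mm, so that its sprung pad bears on the die with about 5 N.
- lever_hinge (a point): Middle of the lever's level hinge pin, on the pillar axis, 72 mm above the table; turns with the strap. y points along the strap, so the lever reaches out and up to the -y side.
- lever_grip (a point): Centre of the red handle of the cam lever, 75 mm from the hinge pin; the handle is 24 mm wide, 13 mm thick and reaches from 48 to 98 mm from the pin. It is pushed on the face towards the strap, which becomes the upper face as it goes down.
- press_pad: Black rubber foot, 18 mm across, sprung, under the strap 62 mm from the pillar axis; it presses on the die when clamped. Origin at the middle of its underside.
- spare_die: The cutter die: grey steel block with two bores, 60 x 28 x 18 mm, 0.2 kg, lying loose in the nest with its top 30 mm above the table. Origin: centre of its underside.
- nest (a point): Middle of the floor of the nest, 12 mm above the table, 62 mm from the pillar axis along the fixture's +y. Nest walls stand 9 mm high.
- clamp_knob: Bystander: black star knob with a white stud, 36 mm across, 38 mm high, on the table beside the fixture on the robot's side. Origin at its underside.
- capacitor: Bystander: dark blue capacitor can, 25 mm across, 46 mm high, standing beside the fixture on the robot's side. Origin at its underside.
- step_gauge: Bystander: white stepped gauge, 26 x 68 x 24 mm, beside the fixture on its far side. Origin at its underside.
- side_cutters: Bystander: red-handled side cutters, 151 x 47 x 12 mm, lying left of the fixture. Origin at its underside.
- flux_bottle: Bystander: white bottle with a red spout, 40 mm across, 116 mm high, to the left. Origin at its underside.

How it is judged:
By the outcome, as a careful person would: the job done as asked, in the order asked, and still so for the second after the job is handed in, with the robot touching nothing.
It also fails if it takes over 54 s, if anything falls off the work surface, if the arm or the gripper's body presses on something with over 40 N, if the wrist force passes 120 N, or if a joint passes its speed limit or range.

## Robot

A 7-joint arm with a two-finger parallel gripper is mounted at the origin on the work surface; the furniture and walls round the work are solid. World frame = base frame: x ahead of the robot, y to its left, z up, the work surface at z = 0. Lengths are in m, angles in rad, forces in N, time in s.
With the tool pointing down it reaches from about 0.425 to 0.875 m from the base axis. Payload 4.7 kg.
Tool frame: the origin (TCP) lies between the finger pads; the fingertips stand 14 mm ahead of it and the grasp point (between the pads) lies 5 mm behind it; z points along the fingers, y is the line along which they close (so a half turn about z gives the same grasp; the last joint's range is limited). The gripper opens to 87 mm and grips with 3 to 60 N. Pads are 19 mm wide; open, the fingers measure 117 mm over their backs; the gripper's body (75 mm by 190 mm) begins 51 mm behind the grasp point.
Start: joints at [-1.24, 0.321, -0.07, 1.45, 0.023, 1.371, -0.057], TCP at [0.203, 0.618, 0.237] pointing down, gripper open.
Joint ranges: [-2.86, 2.86], [-0.3, 2.09], [-1.38, 1.24], [0.06, 2.45], [-1.56, 4.7], [0.09, 2.05], [-2.69, 2.69]. Speed limits (rad/s): [2.57, 2.57, 3.14, 3.14, 3.14, 3.14, 3.14].

## Interface

Orientations are given as a rotation vector (axis times angle).
In Python, from bench import ctrl gives the robot as it stands.
- The arm moves only by the shell command python3 -m inch 'ROWS' [OPENING] [FORCE]. ROWS is JSON, a list of rows, each a list of 6 numbers: the shift along the world's x, y, z in mm, then the turn, a rotation vector about the world's x, y, z in degrees. In form: [[tx, ty, tz, rx, ry, rz], ...]. A call has 1 to 20 rows; each row is the pose to reach, as a shift and turn from the pose commanded when the call began; what a row does not reach only later rows make up. A row lasts 1/8 s, in which the tool goes at most 62.5 mm and 10.7 degrees, less where a joint would pass 70% of its speed; a pose out of reach is approached as far as the arm can. A call with a gripper value outside its range is refused whole. OPENING is the finger opening in mm, from 0 to 87, set as the call begins (- or left out, the last holds). The fingers move at their own pace and stop on an object; FORCE is the grip in N (left out, the last holds). Time passes only in rows, so rows that repeat a pose let the fingers close. It gives the time, the measured TCP pose, the force, the opening and the grip force at its end, in the units of the state.
- ctrl.get_state(): the state, without advancing time (a new reading comes with each control period).
- ctrl.get_image(name): name is "scene" or "top" or "wrist"; returns (picture, depth): 480x640x3 uint8, red, green, blue; 480x640 float32, m along the optical axis (not along the pixel's ray), 0 where there is no reading.
- ctrl.camera_params(name): a dict with "mtx" (3x3 intrinsics, pixels), "T" (4x4, takes a point from camera to world coordinates). Camera axes: x right, y down, z forward; pixel columns grow to the right and rows downward; lengths in m; the calibration is good to about 2 mm. A picture is of the moment at which its call begins: read the wrist's pose just before it. camera_params takes no time and is no camera call; for the wrist camera it gives the pose at the moment of the call.
- ctrl.close_job(): hands the job in; it is judged then, once.
The state is a dict: "time": time; "joint_positions": joint angles; "qd": joint speeds; "joint_torque": joint torques, N m; "position": TCP position; "tool_rot": TCP orientation; "ft_force": force on the tool from outside, world axes, zero at the start; "torque": the same for the moment, N m; "grip_width": opening from 0.0 (shut) to 1.0 (fully open); "grip_force": force on a finger pad.
Only numpy, scipy, OpenCV 4.12 (cv2) and the standard library are available. Lean on these libraries where they do the work, as an engineer would, in place of code of your own. Each camera call takes 0.05 s, during which the arm holds its last target. There are 200 camera calls.

## Working session

There is one attempt and no reset: what is moved stays moved. The work goes in short steps, Python scripts to look and compute and a shell command to move; the robot and the scene stay as the last step left them, time stands still between calls to the robot, and variables do not carry over. Pictures are saved under pics/ and viewed, at most 10 in all, crops included, and the job is handed in when it is done.

```bash
mkdir -p pics; ls; cat > h.py <<'E'
import numpy as np, cv2
from bench import ctrl
def grab(n):
    p=ctrl.camera_params(n); im,d=ctrl.get_image(n)
    return im,d,np.array(p["mtx"]),np.array(p["T"])
def cloud(d,K,T):
    v,u=np.mgrid[:d.shape[0],:d.shape[1]]
    P=np.stack([(u-K[0,2])/K[0,0]*d,(v-K[1,2])/K[1,1]*d,d],-1)
    W=P@T[:3,:3].T+T[:3,3]; W[d==0]=np.nan
    return W
E
python3 - <<'E'
from h import *
s=ctrl.get_state(); print(s["time"],s["position"],s["tool_rot"],s["ft_force"],s["grip_width"])
for n in("top","scene"):
    im,d,K,T=grab(n); np.savez(n,im=im,d=d,K=K,T=T); cv2.imwrite(f"pics/{n}1.png",im[...,::-1]); print(n,T.round(3).tolist(),K[0,0],(d>0).mean())
E
```

```text
pics
0.0 [0.20237236 0.6171275  0.23543899] [-4.95488307e-01 -3.10206833e+00  3.06557801e-03] [-0.30972821 -0.35884045 -0.78985204] 1.0017965989307254
top [[-0.001, -0.997, 0.075, 0.384], [-1.0, 0.003, 0.023, -0.161], [-0.023, -0.075, -0.997, 1.275], [0.0, 0.0, 0.0, 1.0]] 611.1833499695626 0.996005859375
scene [[0.799, -0.364, 0.479, 0.025], [-0.602, -0.48, 0.638, -0.74], [-0.002, -0.798, -0.603, 0.682], [0.0, 0.0, 0.0, 1.0]] 592.9719685550211 0.996162109375
```

View pics/top1.png

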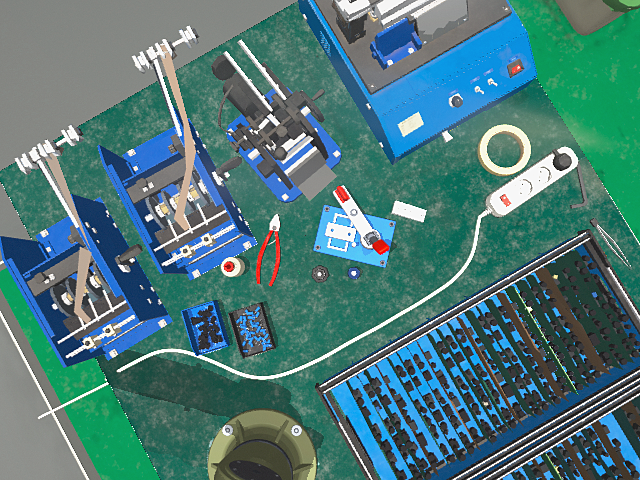

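View pics/scene1.png

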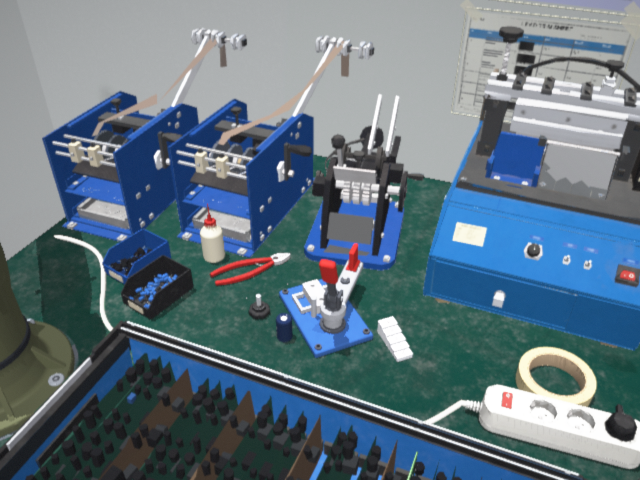

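The top view shows the blue plate with corners near (330,205), (395,218), (385,267) and (317,253). The red tab is at (341,193), the lever handle at (381,247), and the nest with the die at (340,233). The strap is open towards the far side. The capacitor (354,272) and knob (320,273) are on the robot's side, and the gauge (409,211) is to the right.

```bash
cat > m.py <<'E'
from h import *
def meas(n,im,d,K,T,box):
    W=cloud(d,K,T); hsv=cv2.cvtColor(im,cv2.COLOR_RGB2HSV)
    b=np.zeros(d.shape,bool); b[box[1]:box[3],box[0]:box[2]]=1
    red=b&((hsv[...,0]<8)|(hsv[...,0]>172))&(hsv[...,1]>150)&(hsv[...,2]>90)&(W[...,2]>.03)
    k,L,st,c=cv2.connectedComponentsWithStats(red.astype(np.uint8))
    for i in range(1,k):
        if st[i,4]<15: continue
        p=W[L==i]; top=p[p[:,2]>np.nanpercentile(p[:,2],90)-.006]
        print(n,"red",c[i].round(),st[i,4],"mean",np.nanmean(p,0).round(3),"top",np.nanmean(top,0).round(3),"min",np.nanmin(p,0).round(3),"max",np.nanmax(p,0).round(3))
    blue=b&(hsv[...,0]>95)&(hsv[...,0]<120)&(hsv[...,1]>130)&(hsv[...,2]>110)&(abs(W[...,2]-.012)<.008)
    q=W[blue][:,:2].astype(np.float32)
    # pixel contour hull
    P=cv2.convexHull((q*1000).astype(np.float32)); r=cv2.minAreaRect(P); print(n,"plate",r,cv2.boxPoints(r).round(1).tolist(),"z",np.nanmedian(W[blue][:,2]))
    st_=b&(W[...,2]>.045)&(W[...,2]<.058)&~red
    s=W[st_]; print(n,"strap",s.mean(0).round(3),len(s))
    return W
if __name__=="__main__":
    for n,box in(("top",(312,180,398,272)),("scene",(275,238,372,356))):
        z=np.load(n+".npz"); meas(n,z["im"],z["d"],z["K"],z["T"],box)
        im=z["im"][box[1]-10:box[3]+10,box[0]-15:box[2]+40]
        cv2.imwrite(f"pics/c_{n}.png",cv2.resize(im[...,::-1],None,fx=4,fy=4))
    z=np.load("top.npz"); W=cloud(z["d"],z["K"],z["T"])
    print("nearby",[(c,W[c[1],c[0]].round(3).tolist()) for c in((320,273),(354,272),(409,211),(318,185),(300,195),(230,265))])
E
python3 m.py; python3 -c "
import cv2,numpy as np
a=cv2.imread('pics/c_top.png');b=cv2.imread('pics/c_scene.png');h=max(a.shape[0],b.shape[0])
f=lambda x:cv2.copyMakeBorder(x,0,h-x.shape[0],0,0,cv2.BORDER_CONSTANT)
c=np.hstack([f(a),f(b)]);s=min(800/c.shape[1],600/c.shape[0]);cv2.imwrite('pics/both.png',cv2.resize(c,None,fx=s,fy=s))"
```

```text
top red [342. 194.] 130 mean [ 0.542 -0.164  0.074] top [ 0.543 -0.163  0.089] min [ 0.528 -0.178  0.049] max [ 0.556 -0.15   0.095]
top red [380. 246.] 162 mean [ 0.434 -0.234  0.151] top [ 0.43  -0.238  0.163] min [ 0.42  -0.247  0.119] max [ 0.448 -0.22   0.167]
top plate ((463.18255615234375, -189.28814697265625), (154.9869384765625, 100.23605346679688), 76.38066101074219) [[396.20001220703125, -252.8000030517578], [493.6000061035156, -276.3999938964844], [530.0999755859375, -125.80000305175781], [432.70001220703125, -102.19999694824219]] z 0.010868639624833198
top strap [ 0.501 -0.188  0.051] 723
scene red [353. 258.] 211 mean [ 0.539 -0.171  0.072] top [ 0.54  -0.169  0.087] min [ 0.527 -0.181  0.052] max [ 0.558 -0.159  0.091]
scene red [328. 271.] 339 mean [ 0.429 -0.242  0.147] top [ 0.427 -0.243  0.161] min [ 0.418 -0.253  0.118] max [ 0.445 -0.231  0.166]
scene plate ((499.69964599609375, -148.87359619140625), (295.4486083984375, 155.43252563476562), 48.36445236206055) [[343.5, -207.60000610351562], [459.6000061035156, -310.8999938964844], [655.9000244140625, -90.0999984741211], [539.7999877929688, 13.199999809265137]] z 0.010616677618607018
scene strap [ 0.507 -0.187  0.05 ] 972
nearby [((320, 273), [0.386, -0.119, 0.037]), ((354, 272), [0.388, -0.188, 0.046]), ((409, 211), [0.513, -0.303, 0.015]), ((318, 185), [0.565, -0.115, 0.037]), ((300, 195), [0.549, -0.076, 0.004]), ((230, 265), [0.401, 0.055, 0.083])]
```

View pics/both.png

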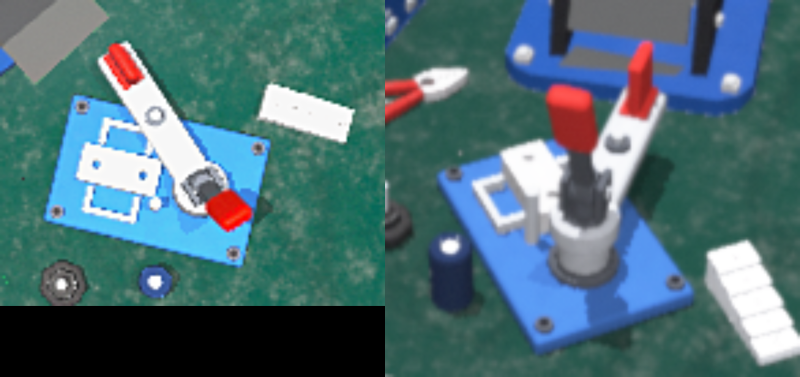

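The crops confirm it: the strap is open about 44°, the tab stands at its outer end, and the lever is up behind the pillar. The plate fit of 155 x 100 mm and the tab radius of about 103 mm both agree with the given sizes.

```bash
cat > geo.py <<'E'
import numpy as np
pil=np.array([.4555,-.2209]); u=np.array([.2355,.972]);u/=np.linalg.norm(u); x=np.array([u[1],-u[0]])
def tool(th,rho=.105,off=.0195):
    r=np.sin(th)*x+np.cos(th)*u; e=np.cos(th)*x-np.sin(th)*u
    return pil+rho*r+off*e, np.degrees(np.arctan2(e[1],e[0]))
E
python3 - <<'E'
from h import *; from geo import *
from scipy.spatial.transform import Rotation as R
Ws=[]
for n in("top","scene"):
    z=np.load(n+".npz"); Ws.append(cloud(z["d"],z["K"],z["T"]).reshape(-1,3))
W=np.vstack(Ws); W=W[np.isfinite(W[:,0])]
az=np.degrees(np.arctan2(W[:,1],W[:,0])); rr=np.hypot(W[:,0],W[:,1])
for lo in range(-50,90,10):
    print(lo,[round(float(W[(az>=lo)&(az<lo+10)&(rr>=a)&(rr<a+.06)][:,2].max(initial=0)),2) for a in np.arange(.3,.8,.06)])
s=ctrl.get_state(); Rt=R.from_rotvec(s["tool_rot"]).as_matrix(); print("toolaxes",Rt.round(3).tolist())
for th,off in((.766,.035),(.766,.0195),(.5,.0195),(.25,.0195),(0,.0195)):
    p,a=tool(th,off=off); e=np.array([np.cos(np.radians(a)),np.sin(np.radians(a))]); f=np.array([-e[1],e[0]])
    D=W[:,:2]-p; m=(abs(D@e)<.105)&(abs(D@f)<.048)
    print(th,p.round(4),"az y",round(a,1),"max z under body",W[m][:,2].max(),W[m][W[m][:,2].argmax()].round(3))
E
```

```text
-50 [0.11, 0.11, 0.11, 0.11, 0.01, 0.02, 0.05, 0.05, 0.05]
-40 [0.01, 0.01, 0.02, 0.16, 0.02, 0.02, 0.01, 0.08, 0.15]
-30 [0.01, 0.04, 0.16, 0.17, 0.06, 0.03, 0.17, 0.17, 0.19]
-20 [0.01, 0.04, 0.03, 0.06, 0.09, 0.18, 0.17, 0.19, 0.39]
-10 [0.05, 0.01, 0.01, 0.02, 0.24, 0.23, 0.2, 0.21, 0.21]
0 [0.05, 0.12, 0.19, 0.2, 0.22, 0.25, 0.29, 0.31, 0.31]
10 [0.05, 0.07, 0.19, 0.21, 0.23, 0.24, 0.28, 0.32, 0.01]
20 [0.05, 0.19, 0.19, 0.19, 0.27, 0.31, 0.31, 0.01, 0.27]
30 [0.19, 0.19, 0.21, 0.24, 0.27, 0.31, 0.31, 0.01, 0.0]
40 [0.01, 0.19, 0.21, 0.21, 0.2, 0.19, 0.01, 0.01, 0.01]
50 [0.01, 0.19, 0.19, 0.19, 0.0, 0.0, 0.0, 0.0, 0.0]
60 [0.01, 0.0, 0.0, 0.0, 0.0, 0.0, 0.0, 0.0, 0.0]
70 [0.0, 0.0, 0.0, 0.0, 0.0, 0.0, 0.0, 0.0, 0.0]
80 [0.0, 0.0, 0.0, 0.0, 0.0, 0.0, 0.0, 0.0, 0.0]
toolaxes [[-0.95, 0.311, -0.0], [0.311, 0.95, -0.002], [-0.0, -0.002, -1.0]]
0.766 [ 0.5629 -0.194 ] az y -57.5 max z under body 0.1550174433541992 [ 0.654 -0.249  0.155]
0.766 [ 0.5545 -0.1809] az y -57.5 max z under body 0.15215872218586735 [ 0.649 -0.243  0.152]
0.5 [ 0.5406 -0.1563] az y -42.3 max z under body 0.09473834615601229 [ 0.55  -0.16   0.095]
0.25 [ 0.5219 -0.1373] az y -27.9 max z under body 0.09473834615601229 [ 0.55  -0.16   0.095]
0 [ 0.4992 -0.1234] az y -13.6 max z under body 0.09473834615601229 [ 0.55  -0.16   0.095]
```

```bash
python3 - <<'E'
from h import *; from geo import *
Ws=[]
for n in("top","scene"):
    z=np.load(n+".npz"); Ws.append(cloud(z["d"],z["K"],z["T"]).reshape(-1,3))
W=np.vstack(Ws); W=W[np.isfinite(W[:,0])]; H=W[W[:,2]>.10]
for th,off in((.766,.045),(.766,.03),(.766,.02),(.6,.02),(.4,.02),(.2,.02)):
    p,a0=tool(th,off=off)
    for a in(-100,-90,-80,-70,-57,-45,-30):
        e=np.array([np.cos(np.radians(a)),np.sin(np.radians(a))]); f=np.array([-e[1],e[0]])
        D=H[:,:2]-p; g=np.hypot(np.maximum(abs(D@e)-.095,0),np.maximum(abs(D@f)-.0375,0)); i=g.argmin()
        print(th,off,p.round(3),a,"gap mm",round(g[i]*1000),H[i].round(3))
E
```

```text
0.766 0.045 [ 0.568 -0.202] -100 gap mm 6 [ 0.626 -0.111  0.176]
0.766 0.045 [ 0.568 -0.202] -90 gap mm 0 [ 0.605 -0.272  0.103]
0.766 0.045 [ 0.568 -0.202] -80 gap mm 0 [ 0.619 -0.274  0.115]
0.766 0.045 [ 0.568 -0.202] -70 gap mm 0 [ 0.634 -0.275  0.125]
0.766 0.045 [ 0.568 -0.202] -57 gap mm 0 [ 0.651 -0.262  0.144]
0.766 0.045 [ 0.568 -0.202] -45 gap mm 0 [ 0.66  -0.242  0.159]
0.766 0.045 [ 0.568 -0.202] -30 gap mm 0 [ 0.657 -0.239  0.151]
0.766 0.03 [ 0.56 -0.19] -100 gap mm 7 [ 0.616 -0.097  0.177]
0.766 0.03 [ 0.56 -0.19] -90 gap mm 7 [ 0.605 -0.272  0.103]
0.766 0.03 [ 0.56 -0.19] -80 gap mm 0 [ 0.612 -0.266  0.112]
0.766 0.03 [ 0.56 -0.19] -70 gap mm 0 [ 0.628 -0.266  0.119]
0.766 0.03 [ 0.56 -0.19] -57 gap mm 0 [ 0.642 -0.249  0.141]
0.766 0.03 [ 0.56 -0.19] -45 gap mm 0 [ 0.63  -0.254  0.125]
0.766 0.03 [ 0.56 -0.19] -30 gap mm 0 [ 0.634 -0.252  0.127]
0.766 0.02 [ 0.555 -0.181] -100 gap mm 2 [ 0.61  -0.094  0.18 ]
0.766 0.02 [ 0.555 -0.181] -90 gap mm 11 [ 0.598 -0.077  0.175]
0.766 0.02 [ 0.555 -0.181] -80 gap mm 0 [ 0.608 -0.267  0.101]
0.766 0.02 [ 0.555 -0.181] -70 g
[... 819 characters left out ...]
571 -0.047  0.101]
0.4 0.02 [ 0.534 -0.148] -70 gap mm 32 [ 0.571 -0.047  0.101]
0.4 0.02 [ 0.534 -0.148] -57 gap mm 44 [ 0.614 -0.263  0.108]
0.4 0.02 [ 0.534 -0.148] -45 gap mm 41 [ 0.608 -0.267  0.101]
0.4 0.02 [ 0.534 -0.148] -30 gap mm 33 [ 0.64  -0.128  0.105]
0.2 0.02 [ 0.518 -0.134] -100 gap mm 0 [ 0.571 -0.047  0.101]
0.2 0.02 [ 0.518 -0.134] -90 gap mm 15 [ 0.571 -0.047  0.101]
0.2 0.02 [ 0.518 -0.134] -80 gap mm 29 [ 0.571 -0.047  0.101]
0.2 0.02 [ 0.518 -0.134] -70 gap mm 42 [ 0.571 -0.047  0.101]
0.2 0.02 [ 0.518 -0.134] -57 gap mm 53 [ 0.584 -0.069  0.221]
0.2 0.02 [ 0.518 -0.134] -45 gap mm 52 [ 0.634 -0.124  0.101]
0.2 0.02 [ 0.518 -0.134] -30 gap mm 29 [ 0.634 -0.124  0.101]
```

```bash
python3 -m inch '[[0,0,60,0,0,0],[0,0,120,0,0,0],[0,0,170,0,0,0],[0,0,210,0,0,0]]' 0
```

```text
time: 0.6
position: [0.2025, 0.6176, 0.4487]
tool_rot: [0.496, 3.102, 0.002]
ft_force: [-0.5, 0.9, 0.2]
grip_width: 0.63
grip_force: 0.0
```

```bash
python3 - <<'E'
from geo import *
s=np.array([202.4,617.1])
for k in range(1,17):
    a=np.radians(71.8-89*k/16.); r=650-(650-567)*min(1,k/6)
    print((r*np.array([np.cos(a),np.sin(a)])-s).round(),round(-129.5*k/16,0))
E
python3 -c "
from bench import ctrl;print(ctrl.get_state()['joint_positions'])"
```

```text
[ 54. -35.] -8.0
[102. -75.] -16.0
[ 146. -118.] -24.0
[ 183. -165.] -32.0
[ 216. -214.] -40.0
[ 242. -265.] -49.0
[ 274. -309.] -57.0
[ 301. -357.] -65.0
[ 324. -407.] -73.0
[ 342. -459.] -81.0
[ 355. -513.] -89.0
[ 362. -567.] -97.0
[ 365. -622.] -105.0
[ 361. -677.] -113.0
[ 353. -731.] -121.0
[ 339. -785.] -130.0
[-1.25338171  0.32297509 -0.06109734  1.03126605  0.01993465  1.78643697
 -0.05309776]
```

```bash
python3 -m inch '[[54,-35,0,0,0,-8],[102,-75,0,0,0,-16],[146,-118,0,0,0,-24],[183,-165,0,0,0,-32],[216,-214,0,0,0,-40],[242,-265,0,0,0,-49],[274,-309,0,0,0,-57],[301,-357,0,0,0,-65],[324,-407,0,0,0,-73],[342,-459,0,0,0,-81],[355,-513,0,0,0,-89],[362,-567,0,0,0,-97],[365,-622,0,0,0,-105],[361,-677,0,0,0,-113],[353,-731,0,0,0,-121],[340,-784,0,0,0,-130],[340,-784,0,0,0,-130],[340,-784,0,0,0,-130]]' 36; python3 - <<'E'
from h import *; from m import meas
from scipy.spatial.transform import Rotation as R
s=ctrl.get_state(); print(s["joint_positions"],s["position"],R.from_rotvec(s["tool_rot"]).as_matrix().round(3).tolist())
im,d,K,T=grab("wrist"); np.savez("wrist",im=im,d=d,K=K,T=T); cv2.imwrite("pics/w1.png",im[...,::-1])
E
```

```text
time: 2.85
position: [0.5426, -0.1657, 0.4463]
tool_rot: [-3.02, -0.863, 0.0]
ft_force: [-0.4, 0.9, -0.2]
grip_width: 0.415
grip_force: 0.0
[-0.36011744  0.14449923  0.71390404  1.28906523 -0.09659711  1.74283566
 -0.68176953] [ 0.54262588 -0.16567483  0.44625686] [[0.849, 0.529, -0.0], [0.529, -0.849, 0.001], [0.0, -0.001, -1.0]]
```

View pics/w1.png

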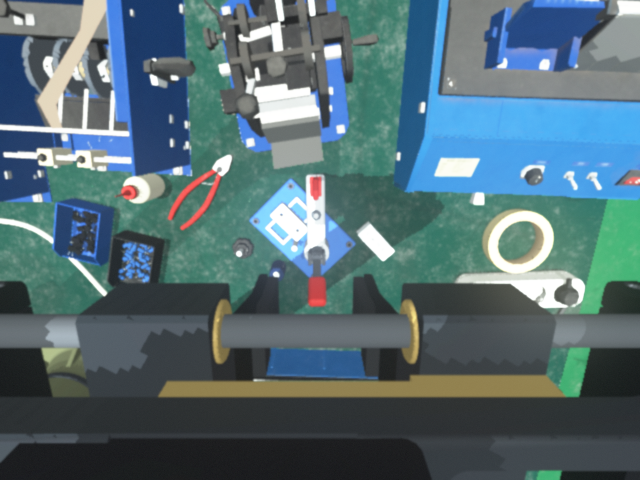

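The wrist view shows the strap vertical in the image, with the tab at (316,188), the handle at (317,290) and the plate centre near (302,228). The fingers straddle the strap direction symmetrically. Next I refine with these nearer points.

```bash
python3 - <<'E'
from m import *
z=np.load("wrist.npz"); meas("wrist",z["im"],z["d"],z["K"],z["T"],(245,170,360,280))
from geo import *
p0=np.array([.5426,-.1657])
for th in(.766,.66,.55,.44,.33,.22,.11,0,-.05,-.1,-.15):
    p,a=tool(th,off=0); print(th,((p-p0)*1000).round(),round(a+58.2,1))
E
```

```text
wrist red [315. 184.] 63 mean [ 0.552 -0.161  0.088] top [ 0.551 -0.161  0.09 ] min [ 0.541 -0.165  0.055] max [ 0.559 -0.155  0.093]
wrist plate ((465.4007263183594, -190.62550354003906), (153.89959716796875, 100.3543472290039), 76.9172134399414) [[399.1000061035156, -254.1999969482422], [496.8999938964844, -276.8999938964844], [531.7000122070312, -127.0], [433.8999938964844, -104.30000305175781]] z 0.011982782428744732
wrist strap [ 0.504 -0.191  0.052] 1273
0.766 [1. 1.] 0.7
0.66 [-5. 10.] 6.8
0.55 [-13.  19.] 13.1
0.44 [-21.  27.] 19.4
0.33 [-31.  33.] 25.7
0.22 [-41.  39.] 32.0
0.11 [-51.  44.] 38.3
0 [-62.  47.] 44.6
-0.05 [-68.  48.] 47.4
-0.1 [-73.  49.] 50.3
-0.15 [-78.  49.] 53.2
```

```bash
python3 -m inch '[[2,1,-60,0,0,0],[2,1,-120,0,0,0],[2,1,-180,0,0,0],[2,1,-240,0,0,0],[2,1,-290,0,0,0],[2,1,-320,0,0,0],[2,1,-340,0,0,0],[2,1,-355,0,0,0],[2,1,-366,0,0,0],[2,1,-366,0,0,0]]'
```

```text
time: 4.15
position: [0.5445, -0.1652, 0.0804]
tool_rot: [-3.021, -0.862, 0.001]
ft_force: [0.2, 0.5, 0.0]
grip_width: 0.417
grip_force: 0.0
```

```bash
python3 -m inch '[[-4,5,0,0,0,4],[-7,9,0,0,0,7],[-11,14,0,0,0,10],[-15,18,0,0,0,13],[-19,22,0,0,0,16],[-23,26,0,0,0,19],[-28,29,0,0,0,22],[-33,32,0,0,0,26],[-38,35,0,0,0,29],[-43,38,0,0,0,32],[-48,41,0,0,0,35],[-53,43,0,0,0,38],[-59,45,0,0,0,41],[-64,46,0,0,0,44],[-64,46,0,0,0,44]]'
```

```text
time: 6.02
position: [0.4811, -0.1193, 0.0814]
tool_rot: [2.477, 1.93, 0.003]
ft_force: [1.0, -0.0, -0.2]
grip_width: 0.417
grip_force: 0.3
```

```bash
python3 -m inch '[[-3,1,0,0,0,1],[-5,1,0,0,0,2],[-8,2,0,0,0,3],[-10,2,0,0,0,3],[-10,2,0,0,0,3]]'; python3 -m inch '[[-1,0,0,0,0,0],[-2,0,0,0,0,0],[-2,0,0,0,0,0]]';python3 -m inch '[[-1,0,0,0,0,0],[-2,0,0,0,0,0],[-2,0,0,0,0,0]]'
```

```text
time: 6.65
position: [0.4702, -0.1171, 0.0805]
tool_rot: [-2.426, -1.995, 0.0]
ft_force: [1.7, 0.3, 1.0]
grip_width: 0.412
grip_force: 0.6
time: 7.02
position: [0.4683, -0.1173, 0.0805]
tool_rot: [-2.426, -1.995, 0.0]
ft_force: [0.7, 0.3, 0.7]
grip_width: 0.413
grip_force: 0.7
time: 7.4
position: [0.4673, -0.1173, 0.0806]
tool_rot: [2.425, 1.994, 0.002]
ft_force: [5.0, 1.0, -3.5]
grip_width: 0.414
grip_force: 2.4
```

```bash
python3 -m inch '[[-1,0,0,0,0,0],[-2,0,0,0,0,0],[-2,0,0,0,0,0]]'; python3 - <<'E'
from m import *
im,d,K,T=grab("top"); np.savez("top2",im=im,d=d,K=K,T=T)
c=im[175:285,300:430]; cv2.imwrite("pics/t2.png",cv2.resize(c[...,::-1],None,fx=5,fy=5))
E
```

```text
time: 7.78
position: [0.467, -0.1174, 0.0809]
tool_rot: [2.423, 1.993, 0.006]
ft_force: [9.5, 0.5, -6.5]
grip_width: 0.412
grip_force: 4.5
```

View pics/t2.png

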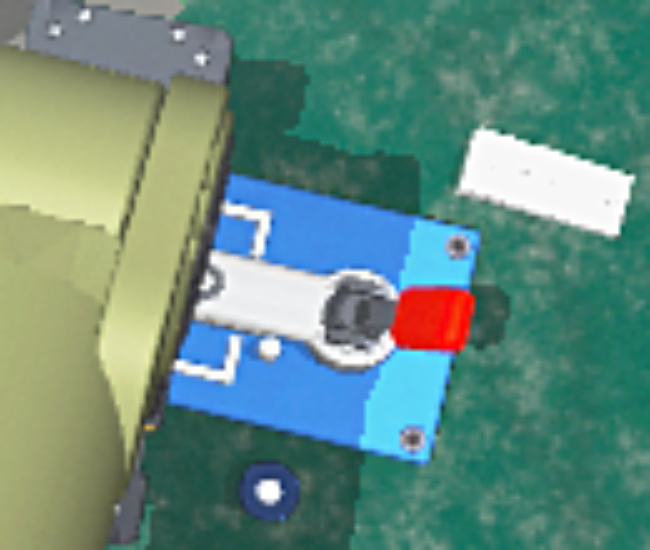

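The strap is against its stop: the force rises with no motion and the strap lies square to the plate. I back off, rise, and go over to the lever.

```bash
python3 -m inch '[[6,-1,0,0,0,0],[12,-3,0,0,0,0],[12,-3,20,0,0,0],[12,-3,60,0,0,0],[12,-3,110,0,0,0],[12,-3,160,0,0,0],[12,-3,160,0,0,0]]' && python3 -m inch '[[-5,-30,0,0,0,-3],[-12,-65,0,0,0,-3],[-17,-93,0,0,0,-3],[-17,-93,0,0,0,-3],[-17,-93,0,0,0,-3],[-17,-93,0,0,0,-3],[-17,-93,0,0,0,-3],[-17,-93,0,0,0,-3]]' 0 10; python3 - <<'E'
from m import *; from geo import *
im,d,K,T=grab("top"); W=meas("top",im,d,K,T,(312,180,398,272))
im,d,K,T=grab("scene"); meas("scene",im,d,K,T,(275,238,372,356)); cv2.imwrite("pics/s3.png",cv2.resize(im[190:390,220:440,::-1],None,fx=2.7,fy=2.7))
E
```

```text
time: 8.7
position: [0.4785, -0.1213, 0.2445]
tool_rot: [2.424, 1.991, 0.008]
ft_force: [0.1, 0.6, -0.6]
grip_width: 0.414
grip_force: 0.0
time: 9.7
position: [0.4597, -0.2129, 0.2406]
tool_rot: [2.477, 1.932, 0.0]
ft_force: [0.2, 0.3, 0.2]
grip_width: 0.005
grip_force: 0.0
top red [319. 226.] 123 mean [ 0.478 -0.119  0.074] top [ 0.48  -0.119  0.089] min [ 0.469 -0.134  0.049] max [ 0.49  -0.104  0.094]
top plate ((477.00592041015625, -132.125732421875), (36.72390365600586, 100.11698913574219), 76.39965057373047) [[424.0, -138.1999969482422], [521.2999877929688, -161.6999969482422], [530.0, -126.0], [432.70001220703125, -102.5]] z 0.010846635417161132
top strap [ 0.49  -0.131  0.05 ] 240
scene red [306. 259.] 249 mean [ 0.476 -0.126  0.072] top [ 0.477 -0.123  0.087] min [ 0.469 -0.138  0.052] max [ 0.486 -0.107  0.09 ]
scene red [342. 271.] 342 mean [ 0.445 -0.253  0.146] top [ 0.446 -0.256  0.161] min [ 0.435 -0.262  0.119] max [ 0.458 -0.239  0.165]
scene plate ((499.65966796875, -148.86810302734375), (293.8779296875, 155.58096313476562), 48.378028869628906) [[343.8999938964844, -207.0], [460.20001220703125, -310.3999938964844], [655.4000244140625, -90.69999694824219], [539.0999755859375, 12.600000381469727]] z 0.010654367406606802
scene strap [ 0.484 -0.171  0.05 ] 1019
```

View pics/s3.png

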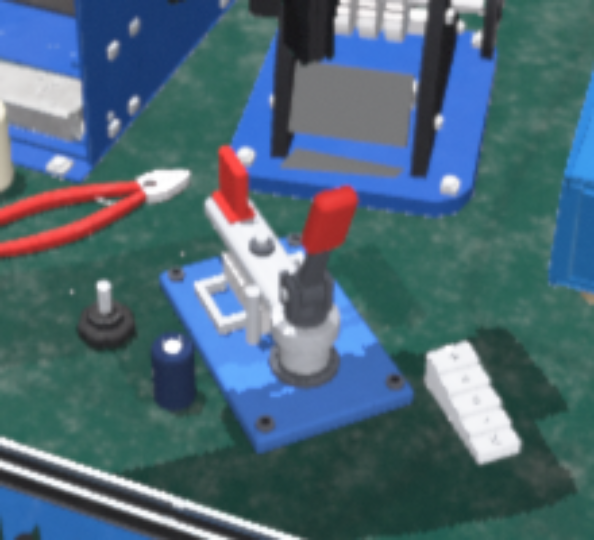

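In the scene crop the strap lies over the die against its post, with the tab at (235,185). The lever is up, its handle at (330,220), and nothing else has moved. The measured tab (0.479,-0.119) matches home (0.480,-0.119), so I press the lever.

```bash
python3 -m inch '[[0,0,-40,0,0,0],[0,0,-70,0,0,0],[0,0,-81,0,0,0],[-1,-6,-81,0,0,0],[-3,-12,-81,0,0,0],[-3,-12,-81,0,0,0]]' && python3 -m inch '[[-2,-7,0,0,0,0],[-3,-13,-2,0,0,0],[-5,-19,-5,0,0,0],[-6,-25,-8,0,0,0],[-7,-30,-11,0,0,0],[-8,-35,-15,0,0,0],[-9,-40,-20,0,0,0]]'
```

```text
time: 10.55
position: [0.4569, -0.2266, 0.1608]
tool_rot: [2.478, 1.928, 0.002]
ft_force: [0.3, 0.8, 0.2]
grip_width: 0.002
grip_force: 0.0
time: 11.42
position: [0.4472, -0.2655, 0.1392]
tool_rot: [-2.478, -1.931, 0.001]
ft_force: [0.9, 2.6, 2.1]
grip_width: 0.004
grip_force: 1.5
```

```bash
python3 -m inch '[[-1,-4,-5,0,0,0],[-2,-8,-10,0,0,0],[-3,-11,-15,0,0,0],[-4,-14,-21,0,0,0],[-4,-17,-27,0,0,0],[-5,-19,-34,0,0,0],[-5,-20,-40,0,0,0],[-5,-21,-45,0,0,0],[-5,-21,-45,0,0,0]]' && python3 -m inch '[[0,0,-2,0,0,0],[0,0,-4,0,0,0],[0,0,-4,0,0,0]]'
```

```text
time: 12.55
position: [0.4423, -0.2866, 0.0944]
tool_rot: [-2.478, -1.931, 0.001]
ft_force: [0.6, 2.4, 2.8]
grip_width: 0.005
grip_force: 1.3
time: 12.92
position: [0.4425, -0.2868, 0.0936]
tool_rot: [-2.478, -1.93, -0.002]
ft_force: [-7.8, 6.6, 26.2]
grip_width: 0.005
grip_force: 13.4
```

```bash
python3 -m inch '[[0,0,10,0,0,0],[0,0,50,0,0,0],[0,0,110,0,0,0],[0,0,170,0,0,0],[0,0,230,0,0,0],[-30,50,270,0,0,0],[-50,100,290,0,0,0],[-50,150,290,0,0,0],[-50,200,290,0,0,0],[-50,250,290,0,0,0],[-50,300,290,0,0,0],[-50,300,290,0,0,0]]'; python3 - <<'E'
from m import *
im,d,K,T=grab("scene"); meas("scene",im,d,K,T,(275,238,372,356)); a=cv2.resize(im[220:380,230:430,::-1],None,fx=2,fy=2)
im,d,K,T=grab("top"); meas("top",im,d,K,T,(312,180,398,272)); b=cv2.resize(im[170:290,300:430,::-1],(347,320))
cv2.imwrite("pics/f.png",np.hstack([a,b]))
E
```

```text
time: 14.42
position: [0.3924, 0.0167, 0.3798]
tool_rot: [2.471, 1.939, -0.002]
ft_force: [0.1, -0.1, 0.3]
grip_width: 0.003
grip_force: 0.0
scene red [306. 261.] 243 mean [ 0.476 -0.126  0.067] top [ 0.478 -0.124  0.082] min [ 0.47  -0.138  0.047] max [ 0.487 -0.106  0.086]
scene red [355. 327.] 435 mean [ 0.435 -0.297  0.078] top [ 0.435 -0.297  0.078] min [ 0.422 -0.321  0.069] max [ 0.452 -0.269  0.082]
scene plate ((498.8217468261719, -149.59506225585938), (294.447265625, 155.555908203125), 48.458988189697266) [[343.0, -208.1999969482422], [459.3999938964844, -311.3999938964844], [654.7000122070312, -91.0], [538.2000122070312, 12.199999809265137]] z 0.010696569274616485
scene strap [ 0.495 -0.165  0.048] 691
top red [319. 226.] 124 mean [ 0.478 -0.119  0.069] top [ 0.48  -0.119  0.084] min [ 0.469 -0.134  0.043] max [ 0.49  -0.104  0.088]
top red [396. 244.] 24 mean [ 0.441 -0.27   0.077] top [ 0.441 -0.27   0.077] min [ 0.432 -0.272  0.07 ] max [ 0.452 -0.267  0.082]
top plate ((463.2613830566406, -189.5079803466797), (155.06776428222656, 100.40409851074219), 76.5438003540039) [[396.3999938964844, -253.1999969482422], [494.0, -276.6000061035156], [530.0999755859375, -125.80000305175781], [432.5, -102.4000015258789]] z 0.010825922387167619
top strap [ 0.473 -0.169  0.048] 490
```

View pics/f.png

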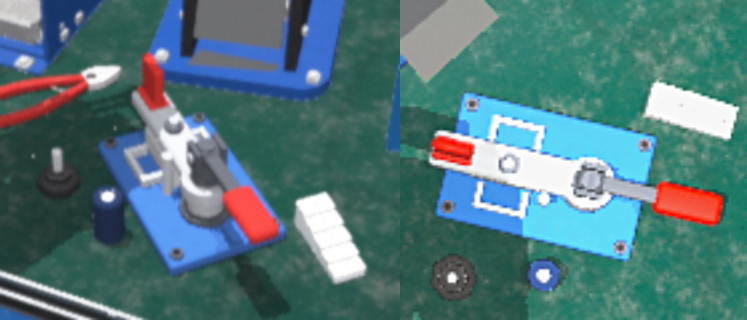

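The lever is level: its handle is at z = 0.078 and at (250,215) in the scene half. The strap has sunk 5 mm and is at home over the die, and the bystanders have not moved.

```bash
python3 -c "
from bench import ctrl;print(ctrl.close_job())"
```

```text
the job is handed in; nothing more can be done
None
```

The die is clamped: the strap was pushed home against its stop first, then the lever pressed fully down. The arm is clear, the neighbouring objects look undisturbed, and the job was handed in at about 14.5 s of the 54 s allowed.

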